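# Hold tweezers at the marked tip gap in a camera gauge station

### The job

Pick the big sprung tweezers up from their rest, pass the tips through the slot in the front of the clear screen, and squeeze them until each tip stands over its own dark line on the white plate, the tips just above the plate (within a centimetre) and not touching it. Finish while still holding the tweezers there, steady at that gap, so that the camera can measure it: do not let go or put them down. Do not push hard on the station, and leave the glassware and other things around where they are.

Things in the scene. Friction and masses are not known exactly. Their poses are not given: they have to be found in the camera images.
- tweezers: large sprung steel lab tweezers lying flat across the rest's bars, about 85 g, 250 mm long, all of it 14 mm high. Origin on the underside, on the centre line, midway between the two grip faces; x points along the centre line to the tips, y to the left arm, z up. Pinched from above at the grip faces they can be lifted and squeezed in one grasp; let go, they spring open
- grip (a point): middle of the tweezers' grip, 7 mm above the origin (half height). The two flat ribbed outer grip faces are 46 mm long along x, centred here, 14 mm high: 41 mm apart when slack, 30 mm apart and parallel at a tip gap of 16 mm. Each arm pushes back with about 4 N here when it just starts to move, 9 N at a tip gap of 12 mm
- heel (a point): middle of the heel block's top (24 mm long, 18 mm wide), 114 mm behind the tweezers' origin; the arms hinge 110 mm behind the origin, 6 mm either side of the centre line
- jaw_l (a joint): how far the left arm is squeezed, rad: 0 slack, 0.075 nearly shut; the right arm always moves alike. Tip gap in mm (between the tip points) = 40 - 460 x value; width over the grip faces in mm = 41.4 - 220 x value
- tip_l (a point): tip point of the left (+y) arm, on its underside and at the middle of its 3 mm thickness, 120 mm ahead of the tweezers' origin, 4 mm behind the end of the metal
- tip_r (a point): the same on the right (-y) arm; slack, the two tip points are 40 mm apart
- rest: grey tweezers rest fixed on the table: base plate 140 x 90 x 6 mm with two crossbars (10 mm thick, along y) at x = +-55 mm whose tops are 30 mm above the table; the tweezers lie across the bars. Origin on the table under its middle, x the way the tips point within a few degrees
- station: camera gauge station fixed on the table: grey block 40 mm high, 180 mm wide (y), from x = -50 to +90 mm, on it a white plate whose top is 42 mm above the table, clear screens at the front (x = -45 mm) and sides (y = +-87 mm, 100 mm high), open above and behind. Origin on the table amid the two lines; x points in from the slot, y left, z up. A camera on a 190 mm post in the back left corner
- slot (a point): middle of the slot in the front screen, at x = -45 mm, y = 0, 61 mm above the table. The slot is 44 mm wide (y) and reaches from the plate, 42 mm above the table, up to 80 mm; the screen above it ends 104 mm above the table and is 5 mm thick, with metal trims 7 mm thick
- line_l (a point): middle of the left (+y) dark line on the white plate, on its upper face, 43 mm above the table. The line is 56 mm long along the station's x and 6 mm wide; it is set somewhere 6 to 10 mm left of the station's middle and cannot be shifted by touching it. Its axes are the station's
- line_r (a point): the same for the right (-y) line, 6 to 10 mm right of the station's middle; so the two lines are 12 to 20 mm apart, centre to centre
- beaker_big: empty glass beaker 72 mm wide, 95 mm high, a bystander. Origin under its middle, on the table
- beaker_small: empty glass beaker 56 mm wide, 70 mm high, a bystander. Origin under its middle, on the table
- reagent: glass screw-cap bottle 68 mm wide, 130 mm high, a bystander. Origin under its middle, on the table
- dropper: brown glass bottle 40 mm wide, 80 mm high, a bystander. Origin under its middle, on the table
- cap: loose ring-shaped screw cap 48 mm wide, 16 mm high, a bystander. Origin under its middle, on the table
- boat: shallow square weighing tray 80 mm wide, 16 mm high, a bystander. Origin under its middle, on the table
- cylinder: measuring cylinder on a 64 mm foot, 210 mm high, a bystander. Origin under its middle, on the table
Not all that is in view belongs to the job. Of the things that look like the rest, take the one that is nearest to the robot's base at the start.

How it is judged:
By the outcome, as a careful person would: the job done as asked, in the order asked, and still so for the second after the job is handed in, while the arm keeps its last pose, push and grip.
It also fails if it takes over 48 s, if anything falls off the work surface, if the arm or the gripper's body presses on something with over 40 N, if the wrist force passes 120 N, or if a joint passes its speed limit or range.

### The arm

A 7-joint arm with a two-finger parallel gripper is mounted at the origin on the work surface. World frame = base frame: x ahead of the robot, y to its left, z up, the work surface at z = 0. Lengths are in m, angles in rad, forces in N, time in s.
With the tool pointing down it reaches from about 0.35 to 0.9 m from the base axis. Payload 8.1 kg.
Tool frame: the origin (TCP) lies at the very end of the fingers, on their centre line; the grasp point (between the pads) lies 19 mm behind it; x points along the fingers, y is the direction in which the jaws open and shut, and the axes are right-handed (so a half turn about x gives the same grasp; the last joint's range is limited). The gripper opens to 85 mm and grips with 20 to 120 N. Pads are 22 mm wide; open, the fingers measure 114 mm over their backs; the gripper's body (76 mm by 85 mm) begins 54 mm behind the grasp point. The pads swing forward as they close: fully open they stand 13 mm farther back than shut.
Start: joints at [-1.302, 0.434, 0.025, 1.573, -0.012, 1.134, -0.075], TCP at [0.227, 0.582, 0.231] pointing down, gripper open.
Joint ranges: [-2.62, 2.62], [-0.44, 2.09], [-1.27, 1.32], [0.08, 2.57], [-1.32, 4.46], [0.12, 2], [-2.74, 2.74]. Speed limits (rad/s): [2.22, 2.22, 3.01, 3.01, 3.14, 3.14, 3.14].

### API

Orientations are given as [roll, pitch, yaw] about the fixed x, y, z axes, in that order (R = Rz(yaw) Ry(pitch) Rx(roll)).
In Python, from plant import monitor, optics, order gives the robot as it stands. The module is installed in compiled form; this text tells all that it offers.
- The arm moves only by the tool carry_out, never from a script. Its argument "deltas" is a list of rows, each an object of numbers: "claw": the opening, from 0 (shut) to 1 (fully open); "tx", "ty", "tz": the shift along the tool's x, y, z in cm; "turn": the turn about the tool's x in rad. A call has 1 to 5 rows; each row shifts and turns the commanded pose from where the row before left it, along the tool's axes as they then stand; what a row does not reach is not made up. A row lasts 1/10 s, in which the tool goes at most 50 mm and 8.59 degrees, less where a joint would pass 70% of its speed; a pose out of reach is approached as far as the arm can. A call is refused whole if a number of a shift passes 5 or a number of a turn 0.15, either way. A call with a gripper value outside its range is refused whole. The fingers move at their own pace and stop on an object; the grip force is fixed at half the most. Time passes only in rows, so rows that do not move let the fingers close. It gives the time, the measured TCP pose, the force and the opening at its end, in the units of the state.
- monitor.get_state(): the state, without advancing time (a new reading comes with each control period).
- optics.snapshot(name): name is "scene" or "side" or "wrist"; returns (picture, depth): 420x560x3 uint8, red, green, blue; 420x560 float32, m along the optical axis (not along the pixel's ray), 0 where there is no reading.
- optics.get_calibration(name): a dict with "fx", "fy", "cx", "cy" (pixels), "pose" (4x4, takes a point from camera to world coordinates). Camera axes: x right, y up, looking along -z (the intrinsics and any distortion apply to the point x, -y, -z); pixel columns grow to the right and rows downward; lengths in m; the calibration is good to about 2 mm. A picture is of the moment at which its call begins: read the wrist's pose just before it. get_calibration takes no time and is no camera call; for the wrist camera it gives the pose at the moment of the call.
- order.sign_off(): hands the job in, once; it reports no verdict.
Trained networks look in the newest picture that a camera, given by its name, has taken for a name from the list of things; names that differ only in an ending like _2 or _b are one class to them, and where a whole thing is asked for, a point or a joint stands for the part that bears it (a point fixed in the world has none). Each returns a list of dicts, best first, with "score" (0 to 1); they miss things now and then, are a little off and sometimes report something else, mostly with a low value. They report only what shows in the picture. A call takes as long as a camera call. They do not tell look-alikes from the thing itself.
- optics.look_for(camera, target): "at" ([x, y, z] in m, in world coordinates, good to about 4 mm: the middle of the surface that is visible of it).
- optics.cut_out(camera, target): "region" (420x560 bool, what is visible of it).
- optics.pinpoint(camera, target): "at" ([x, y, z] in m, in world coordinates, good to about 4 mm: a listed point, or the origin of a listed thing).
The state is a dict: "time_s": time; "qpos": joint angles; "qvel": joint speeds; "joint_efforts": joint torques, N m; "ee_pos": TCP position; "ee_rot": TCP orientation; "contact_force": force on the tool from outside, world axes, zero at the start; "wrist_torque": the same for the moment, N m; "grip_width": finger opening in m.
Only numpy, scipy, OpenCV 4.12 (cv2) and the standard library are available. Lean on these libraries where they do the work, as an engineer would, in place of code of your own. Each camera call takes 0.05 s, during which the arm holds its last target.

## Working session

There is one attempt and no reset: what is moved stays moved. The work goes in short steps, Python scripts to look and compute and a tool call to move; the robot and the scene stay as the last step left them, time stands still between calls to the robot, and variables do not carry over. Pictures are saved under pics/ and viewed, and the job is handed in when it is done.

Besides the shell and the picture viewer there is one more tool, called after "Request:" as name(argument=value, ...), one argument or row to a line, values as JSON. carry_out: Moves the arm, as the interface text tells. Its arguments: {"type":"object","properties":{"deltas":{"type":"array","items":{"type":"object","properties":{"claw":{"type":"number"},"tx":{"type":"number"},"ty":{"type":"number"},"tz":{"type":"number"},"turn":{"type":"number"}}}}},"required":["deltas"]}

```bash
mkdir -p pics; cat > h.py <<'E'
import numpy as np, cv2
from plant import monitor, optics, order
def snap(n,f):
    p,d=optics.snapshot(n); cv2.imwrite('pics/'+f,p[:,:,::-1]); return p,d
def world(n,u,v,z,c=None):
    c=c or optics.get_calibration(n)
    p=np.array([(u-c['cx'])/c['fx'],-(v-c['cy'])/c['fy'],-1.0])
    return (np.array(c['pose'])@np.r_[p*z,1])[:3]
def onplane(n,u,v,h,c=None):
    c=c or optics.get_calibration(n); T=np.array(c['pose'])
    r=T[:3,:3]@np.array([(u-c['cx'])/c['fx'],-(v-c['cy'])/c['fy'],-1.0]); o=T[:3,3]
    return o+r*(h-o[2])/r[2]
def proj(n,P,c=None):
    c=c or optics.get_calibration(n); q=np.linalg.inv(np.array(c['pose']))@np.r_[P,1]
    return c['cx']+c['fx']*q[0]/-q[2], c['cy']-c['fy']*q[1]/-q[2]
E
python3 - <<'E'
from h import *
s=monitor.get_state(); print(s)
for n in ['scene','side','wrist']:
    snap(n,n+'0.png'); c=optics.get_calibration(n); print(n,{k:np.round(v,3).tolist() for k,v in c.items()})
    for t in ['tweezers','rest','station']:
        print(n,t,[(np.round(r['at'],3),round(r['score'],2)) for r in optics.pinpoint(n,t)])
print(monitor.get_state()['time_s'])
E
```

```text
{'time_s': 0.0, 'qpos': array([-1.30159856,  0.43521898,  0.02493899,  1.57413117, -0.01159398,
        1.13402078, -0.07511089]), 'qvel': array([-0.00100826, -0.00090484,  0.00225891, -0.00099689, -0.0003807 ,
       -0.00146867, -0.00032548]), 'joint_efforts': array([-3.03117067e-04, -6.70450258e+01,  1.02481529e+00, -3.16232407e+01,
        1.54356624e-02,  1.22184085e-02, -2.57677399e-07]), 'ee_pos': array([0.2269016 , 0.58178537, 0.2305149 ]), 'ee_rot': array([-1.48581136,  1.56916277, -1.8576568 ]), 'contact_force': array([ 0.13650373, -0.15105376, -0.36240984]), 'wrist_torque': array([-0.02050739, -0.02616013,  0.03692653]), 'grip_width': 0.08513677214538841}
scene {'fx': 466.083, 'fy': 466.083, 'cx': 283.959, 'cy': 210.17, 'pose': [[0.739, -0.437, 0.512, 1.213], [0.673, 0.481, -0.562, -0.79], [-0.0, 0.76, 0.65, 0.905], [0.0, 0.0, 0.0, 1.0]]}
scene tweezers [(array([ 0.481, -0.228,  0.032]), 0.6)]
scene rest [(array([ 0.313, -0.559, -0.   ]), 0.68), (array([ 0.482, -0.232, -0.002]), 0.64), (array([ 0.444, -0.415, -0.004]), 0.64), (array([ 0.586, -0.169,  0.031]), 0.4)]
scene station [(array([0.669, 0.123, 0.   ]), 0.78)]
side {'fx': 539.916, 'fy': 539.916, 'cx': 285.827, 'cy': 204.324, 'pose': [[-0.913, 0.232, -0.336, -0.013], [-0.408, -0.491, 0.77, 1.202], [0.014, 0.84, 0.542, 0.932], [0.0, 0.0, 0.0, 1.0]]}
side tweezers []
side rest [(array([ 0.44 , -0.422, -0.002]), 0.8), (array([ 0.311, -0.565, -0.   ]), 0.76), (array([ 0.482, -0.229,  0.002]), 0.69), (array([ 0.668,  0.126, -0.001]), 0.29)]
side station [(array([0.668, 0.129, 0.002]), 0.93)]
wrist {'fx': 344.582, 'fy': 344.582, 'cx': 278.837, 'cy': 212.468, 'pose': [[0.364, -0.889, -0.28, 0.155], [0.931, 0.347, 0.11, 0.611], [-0.0, -0.3, 0.954, 0.375], [0.0, 0.0, 0.0, 1.0]]}
wrist tweezers []
wrist rest []
wrist station []
0.6
```

View pics/scene0.png

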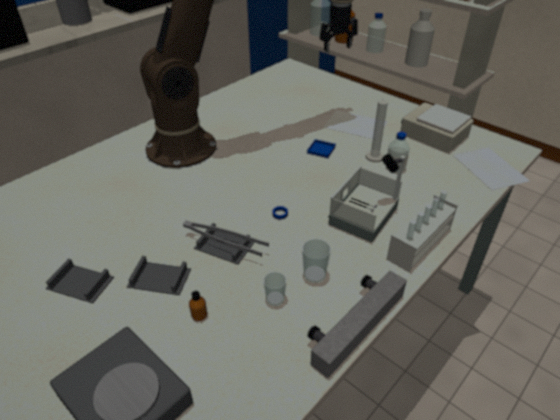

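View pics/side0.png

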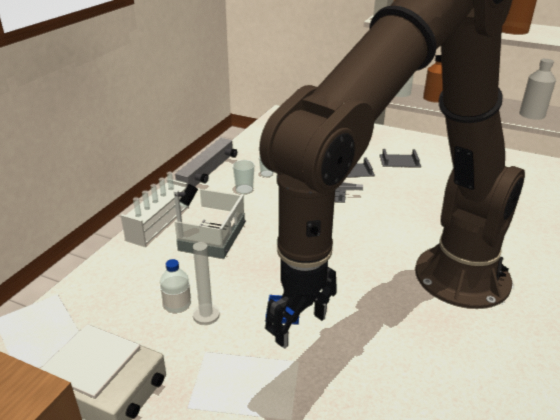

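View pics/wrist0.png

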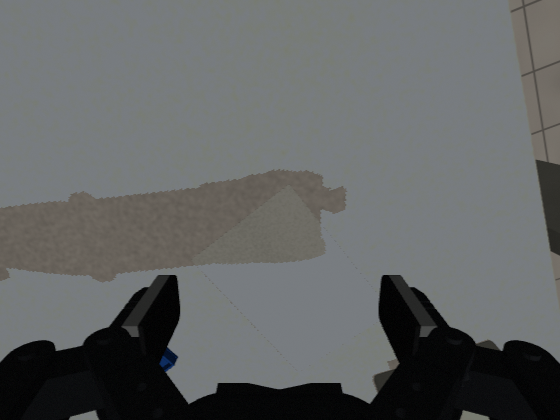

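```bash
python3 - <<'E'
from h import *
for n in ['scene','side']:
    p,d=optics.snapshot(n)
    for t in ['grip','heel','tip_l','tip_r','slot','line_l','line_r','cylinder','reagent','beaker_big','beaker_small','cap','boat'][:13 if n=='scene' else 7]:
        print(n,t,[(np.round(r['at'],3),round(r['score'],2)) for r in optics.pinpoint(n,t)][:3])
    if n=='scene':
        a=cv2.resize(p[200:290,165:325],None,fx=5,fy=5,interpolation=cv2.INTER_CUBIC)
        cv2.imwrite('pics/z1.png',a[:,:,::-1])
        a=cv2.resize(p[140:260,310:470],None,fx=5,fy=5,interpolation=cv2.INTER_CUBIC)
        cv2.imwrite('pics/z2.png',a[:,:,::-1])
    else:
        a=cv2.resize(p[160:270,150:290],None,fx=5,fy=5,interpolation=cv2.INTER_CUBIC)
        cv2.imwrite('pics/z3.png',a[:,:,::-1])
print(monitor.get_state()['time_s'])
E
```

```text
scene grip [(array([ 0.481, -0.226,  0.038]), 0.73), (array([0.673, 0.118, 0.043]), 0.57)]
scene heel [(array([ 0.376, -0.263,  0.041]), 0.91), (array([ 0.589, -0.171,  0.031]), 0.53)]
scene tip_l [(array([ 0.603, -0.209,  0.034]), 0.64), (array([ 0.587, -0.169,  0.034]), 0.63), (array([ 0.612, -0.422, -0.002]), 0.25)]
scene tip_r [(array([ 0.603, -0.209,  0.034]), 0.64), (array([ 0.587, -0.169,  0.034]), 0.63), (array([ 0.612, -0.422, -0.002]), 0.25)]
scene slot [(array([0.623, 0.117, 0.062]), 0.77), (array([0.675, 0.12 , 0.042]), 0.71)]
scene line_l [(array([0.673, 0.118, 0.044]), 0.6), (array([0.669, 0.128, 0.046]), 0.58), (array([ 0.586, -0.17 ,  0.032]), 0.45)]
scene line_r [(array([0.673, 0.118, 0.044]), 0.6), (array([0.669, 0.128, 0.046]), 0.58), (array([ 0.586, -0.17 ,  0.032]), 0.45)]
scene cylinder [(array([ 0.546,  0.412, -0.002]), 0.57), (array([ 0.504, -0.03 ,  0.001]), 0.56), (array([ 0.726, -0.142, -0.001]), 0.31)]
scene reagent [(array([ 0.622,  0.408, -0.002]), 0.67)]
scene beaker_big [(array([ 0.727, -0.139,  0.   ]), 0.8)]
scene beaker_small [(array([ 0.711, -0.267, -0.   ]), 0.83), (array([0.672, 0.132, 0.048]), 0.42)]
scene cap [(array([ 0.505, -0.03 ,  0.001]), 0.68), (array([0.674, 0.119, 0.044]), 0.17)]
scene boat [(array([ 0.375,  0.322, -0.003]), 0.91)]
side grip []
side heel []
side tip_l []
side tip_r []
side slot [(array([0.627, 0.117, 0.061]), 0.58)]
side line_l [(array([0.672, 0.121, 0.042]), 0.51), (array([ 0.375, -0.258,  0.04 ]), 0.36)]
side line_r [(array([0.672, 0.121, 0.042]), 0.51), (array([ 0.375, -0.258,  0.04 ]), 0.36)]
1.7
```

View pics/z1.png

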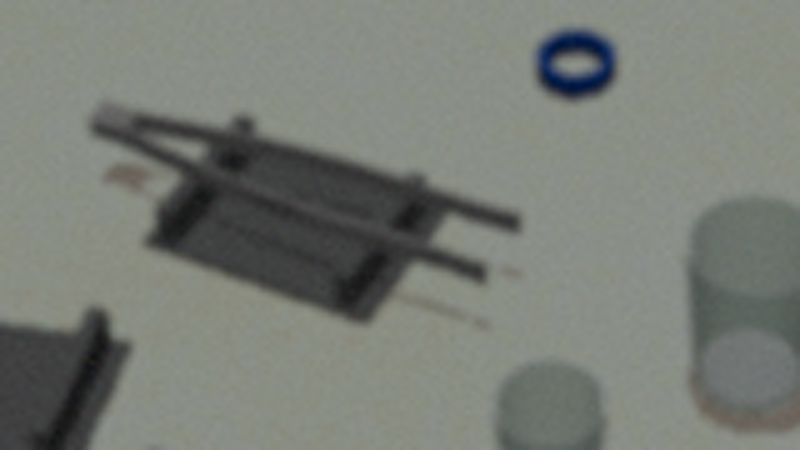

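View pics/z2.png

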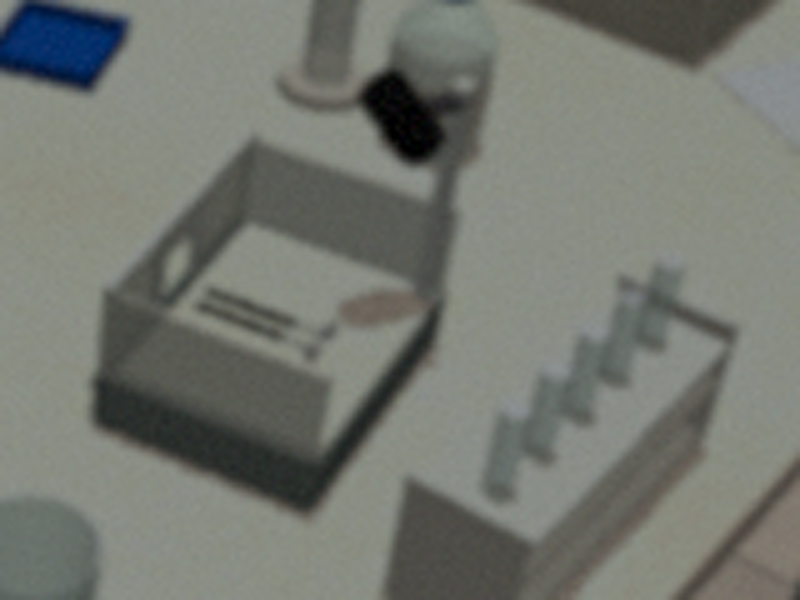

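View pics/z3.png

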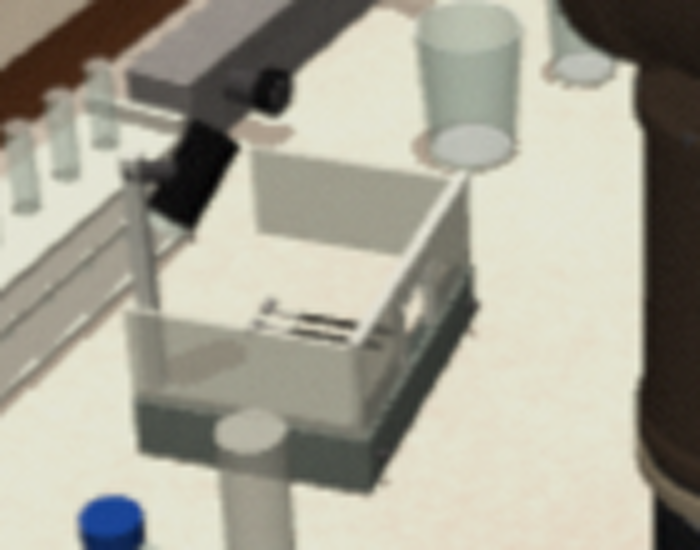

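```bash
cat >> h.py <<'E'
from scipy.spatial.transform import Rotation as Ro
def st():
    s=monitor.get_state(); R=Ro.from_euler('xyz',s['ee_rot']).as_matrix(); return s,np.array(s['ee_pos']),R
def camdir(R):  # yaw of camera direction assumed CAMSIGN*tool z
    return R[:,2]
def plan(tgt,yaw=None):
    """print delta in tool cm and turn for yaw (deg) of horizontal direction where tips point (tool CAM axis)"""
    s,p,R=st(); d=R.T@(np.array(tgt)-p)*100
    print('t',round(s['time_s'],2),'pos',np.round(p,4),'d tool cm',np.round(d,2), 'camyaw',cyaw(R), 'F',np.round(s['contact_force'],1),'w',round(s['grip_width'],4))
def cyaw(R,sg=1):
    return round(np.degrees(np.arctan2(sg*R[1,2],sg*R[0,2])),2)
E
python3 - <<'E'
from h import *
s,p,R=st(); print(R.round(4)); T=np.array(optics.get_calibration('wrist')['pose'])
print('cam in tool',R.T@(T[:3,3]-p), (R.T@T[:3,:3]).round(4))
plan([.52,.105,.30])
E
```

```text
[[ 0.      0.3634  0.9316]
 [ 0.      0.9316 -0.3634]
 [-1.      0.      0.    ]]
cam in tool [-0.14385134  0.00090504 -0.07730656] [[ 4.000e-04  3.003e-01 -9.539e-01]
 [ 1.000e+00  4.000e-04  5.000e-04]
 [ 5.000e-04 -9.539e-01 -3.003e-01]]
t 1.7 pos [0.2271 0.5823 0.2313] d tool cm [ -6.87 -33.82  44.63] camyaw -21.31 F [-0.   0.7  0.6] w 0.0854
```

```bash
cat >> h.py <<'E'
def rows(tgt,cyawdeg,n,R=None,p=None):
    s,p0,R0=st(); R=R0 if R is None else R; p=p0 if p is None else p
    cur=np.arctan2(-R[1,2],-R[0,2]); dy=(np.radians(cyawdeg)-cur+np.pi)%(2*np.pi)-np.pi
    turn=-dy/n; step=(np.array(tgt)-p)/n*100
    for i in range(n):
        d=R.T@step; print('{"tx":%.2f,"ty":%.2f,"tz":%.2f,"turn":%.3f}'%(*d,turn),end=',' if i%5<4 else '\n')
        R=R@Ro.from_rotvec([turn,0,0]).as_matrix()
    print()
E
python3 - <<'E'
from h import *
rows([.50,.105,.30],6,18)
E
```

```text
{"tx":-0.38,"ty":-1.92,"tz":2.38,"turn":0.148},{"tx":-0.38,"ty":-1.55,"tz":2.63,"turn":0.148},{"tx":-0.38,"ty":-1.14,"tz":2.83,"turn":0.148},{"tx":-0.38,"ty":-0.71,"tz":2.97,"turn":0.148},{"tx":-0.38,"ty":-0.27,"tz":3.04,"turn":0.148}
{"tx":-0.38,"ty":0.19,"tz":3.05,"turn":0.148},{"tx":-0.38,"ty":0.63,"tz":2.99,"turn":0.148},{"tx":-0.38,"ty":1.07,"tz":2.86,"turn":0.148},{"tx":-0.38,"ty":1.48,"tz":2.67,"turn":0.148},{"tx":-0.38,"ty":1.86,"tz":2.43,"turn":0.148}
{"tx":-0.38,"ty":2.19,"tz":2.13,"turn":0.148},{"tx":-0.38,"ty":2.48,"tz":1.78,"turn":0.148},{"tx":-0.38,"ty":2.72,"tz":1.39,"turn":0.148},{"tx":-0.38,"ty":2.89,"tz":0.98,"turn":0.148},{"tx":-0.38,"ty":3.01,"tz":0.54,"turn":0.148}
{"tx":-0.38,"ty":3.05,"tz":0.09,"turn":0.148},{"tx":-0.38,"ty":3.03,"tz":-0.36,"turn":0.148},{"tx":-0.38,"ty":2.95,"tz":-0.80,"turn":0.148},
```

Request:
carry_out(
  deltas=[
    {"tx": -0.38, "ty": -1.92, "tz": 2.38, "turn": 0.148},
    {"tx": -0.38, "ty": -1.55, "tz": 2.63, "turn": 0.148},
    {"tx": -0.38, "ty": -1.14, "tz": 2.83, "turn": 0.148},
    {"tx": -0.38, "ty": -0.71, "tz": 2.97, "turn": 0.148},
    {"tx": -0.38, "ty": -0.27, "tz": 3.04, "turn": 0.148},
  ],
)

```text
$.deltas[0]: bad value
```

Request:
carry_out(
  deltas=[
    {"tx": -0.38, "ty": 0.19, "tz": 3.05, "turn": 0.148},
    {"tx": -0.38, "ty": 0.63, "tz": 2.99, "turn": 0.148},
    {"tx": -0.38, "ty": 1.07, "tz": 2.86, "turn": 0.148},
    {"tx": -0.38, "ty": 1.48, "tz": 2.67, "turn": 0.148},
    {"tx": -0.38, "ty": 1.86, "tz": 2.43, "turn": 0.148},
  ],
)

```text
$.deltas[0]: bad value
```

Request:
carry_out(
  deltas=[
    {"claw": 1, "tx": -0.38, "ty": -1.92, "tz": 2.38, "turn": 0.148},
    {"claw": 1, "tx": -0.38, "ty": -1.55, "tz": 2.63, "turn": 0.148},
    {"claw": 1, "tx": -0.38, "ty": -1.14, "tz": 2.83, "turn": 0.148},
    {"claw": 1, "tx": -0.38, "ty": -0.71, "tz": 2.97, "turn": 0.148},
    {"claw": 1, "tx": -0.38, "ty": -0.27, "tz": 3.04, "turn": 0.148},
  ],
)

```text
time_s: 2.2
ee_pos: [0.3034, 0.4487, 0.2506]
ee_rot: [2.456, 1.57, 1.338]
contact_force: [0.6, 0.4, 1.2]
grip_width: 0.0854
```

Request:
carry_out(
  deltas=[
    {"claw": 1, "tx": -0.38, "ty": 0.19, "tz": 3.05, "turn": 0.148},
    {"claw": 1, "tx": -0.38, "ty": 0.63, "tz": 2.99, "turn": 0.148},
    {"claw": 1, "tx": -0.38, "ty": 1.07, "tz": 2.86, "turn": 0.148},
    {"claw": 1, "tx": -0.38, "ty": 1.48, "tz": 2.67, "turn": 0.148},
    {"claw": 1, "tx": -0.38, "ty": 1.86, "tz": 2.43, "turn": 0.148},
  ],
)

```text
time_s: 2.7
ee_pos: [0.3793, 0.3161, 0.2697]
ee_rot: [3.043, 1.57, 1.185]
contact_force: [-0.2, 0.1, 0.6]
grip_width: 0.0854
```

Request:
carry_out(
  deltas=[
    {"claw": 1, "tx": -0.38, "ty": 2.19, "tz": 2.13, "turn": 0.148},
    {"claw": 1, "tx": -0.38, "ty": 2.48, "tz": 1.78, "turn": 0.148},
    {"claw": 1, "tx": -0.38, "ty": 2.72, "tz": 1.39, "turn": 0.148},
    {"claw": 1, "tx": -0.38, "ty": 2.89, "tz": 0.98, "turn": 0.148},
    {"claw": 1, "tx": -0.38, "ty": 3.01, "tz": 0.54, "turn": 0.148},
  ],
)

```text
time_s: 3.2
ee_pos: [0.4551, 0.1835, 0.2887]
ee_rot: [-2.615, 1.57, 1.07]
contact_force: [1.2, -0.0, 0.1]
grip_width: 0.0855
```

Request:
carry_out(
  deltas=[
    {"claw": 1, "tx": -0.38, "ty": 3.05, "tz": 0.09, "turn": 0.148},
    {"claw": 1, "tx": -0.38, "ty": 3.03, "tz": -0.36, "turn": 0.148},
    {"claw": 1, "tx": -0.38, "ty": 2.95, "tz": -0.8, "turn": 0.148},
    {"claw": 1, "tx": 0, "ty": 0, "tz": 0, "turn": 0},
    {"claw": 1, "tx": 0, "ty": 0, "tz": 0, "turn": 0},
  ],
)

```text
time_s: 3.7
ee_pos: [0.5002, 0.1048, 0.2998]
ee_rot: [-2.179, 1.571, 1.068]
contact_force: [0.5, -0.1, -0.6]
grip_width: 0.0852
```

```bash
python3 - <<'E'
from h import *
print(cyaw(st()[2],-1)); print(optics.get_calibration('wrist')['pose'])
snap('wrist','w1.png')
for t in ['station','slot','line_l','line_r']:
    print(t,[(np.round(r['at'],3),round(r['score'],2)) for r in optics.pinpoint('wrist',t)][:3])
print(st()[0])
E
```

```text
6.05
[[ 1.04815547e-01  9.47719390e-01  3.01399501e-01  5.77181106e-01]
 [-9.94491545e-01  1.00043636e-01  3.12703969e-02  1.13777789e-01]
 [-5.17540287e-04 -3.03016879e-01  9.52985049e-01  4.43618644e-01]
 [ 0.00000000e+00  0.00000000e+00  0.00000000e+00  1.00000000e+00]]
station [(array([0.669, 0.123, 0.003]), 0.73)]
slot [(array([0.62 , 0.121, 0.066]), 0.66)]
line_l [(array([0.672, 0.138, 0.045]), 0.71)]
line_r [(array([0.672, 0.138, 0.045]), 0.71)]
{'time_s': 3.95, 'qpos': array([-0.9111784 ,  0.21341548,  0.73743265,  1.78415452, -0.15364776,
        1.20272242, -1.5919825 ]), 'qvel': array([ 0.00053868, -0.0007066 ,  0.00557732, -0.00165716,  0.00099592,
        0.00105657, -0.00196675]), 'joint_efforts': array([ 1.52527825e-01, -3.99378383e+01,  5.15717492e+00, -3.22072470e+01,
        1.85053441e-02,  2.78280255e-03,  9.70511232e-03]), 'ee_pos': array([0.49968973, 0.10618506, 0.29954936]), 'ee_rot': array([-0.76836827,  1.57028071,  2.48147541]), 'contact_force': array([1.37721693, 0.80957408, 0.44262217]), 'wrist_torque': array([-0.01619305, -0.07011976, -0.04775895]), 'grip_width': 0.08566872286307986}
```

View pics/w1.png

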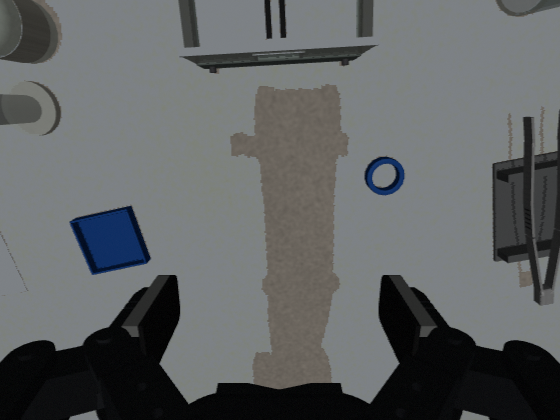

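```bash
python3 - <<'E'
from h import *
p=cv2.imread('pics/w1.png'); g=cv2.cvtColor(p,cv2.COLOR_BGR2GRAY).astype(float)
c=optics.get_calibration('wrist')
for r in [2,8,14,20,26,32,36]:
    row=g[r-1:r+2,250:305].mean(0); 
    w=np.clip(150-row,0,None); out=[]
    print(r,row.astype(int)[8:42].tolist())
def lin(lo,hi):
    pts=[]
    for r in range(0,36):
        row=g[r,lo:hi]; w=np.clip(np.median(g[r,250:305])-20-row,0,None)
        pts.append(onplane('wrist',(w*np.arange(lo,hi)).sum()/w.sum(),r,.043,c))
    pts=np.array(pts); f=np.polyfit(pts[:,0],pts[:,1],1); print(np.degrees(np.arctan(f[0])),np.polyval(f,.67),pts[0],pts[-1])
lin(261,276);lin(276,291)
E
python3 -c "
import cv2;a=cv2.imread('pics/w1.png')[0:80,170:390];cv2.imwrite('pics/w1z.png',cv2.resize(a,None,fx=3.6,fy=3.6,interpolation=2))"
```

```text
2 [127, 128, 127, 127, 127, 127, 78, 18, 19, 19, 18, 19, 100, 125, 127, 127, 127, 127, 127, 128, 94, 43, 19, 20, 18, 19, 61, 113, 127, 128, 127, 127, 127, 127]
8 [128, 127, 127, 127, 127, 128, 88, 36, 19, 20, 19, 19, 83, 119, 127, 128, 128, 127, 127, 127, 122, 73, 19, 19, 20, 18, 36, 108, 127, 127, 127, 127, 127, 127]
14 [127, 128, 128, 127, 127, 127, 111, 62, 20, 20, 18, 19, 46, 110, 128, 127, 127, 126, 127, 127, 127, 83, 28, 19, 19, 19, 18, 106, 127, 127, 127, 127, 127, 128]
20 [128, 128, 127, 127, 128, 127, 127, 80, 23, 20, 20, 19, 21, 106, 127, 128, 127, 127, 127, 127, 128, 96, 46, 20, 19, 19, 20, 69, 115, 128, 127, 128, 127, 127]
26 [127, 127, 127, 127, 128, 127, 128, 92, 42, 19, 19, 19, 20, 74, 116, 127, 128, 128, 127, 128, 127, 110, 62, 20, 19, 20, 19, 59, 112, 128, 128, 128, 128, 128]
32 [128, 128, 127, 127, 128, 128, 128, 116, 68, 19, 20, 19, 19, 45, 110, 128, 128, 128, 127, 128, 127, 118, 69, 20, 18, 20, 20, 36, 96, 123, 128, 127, 127, 127]
36 [128, 128, 128, 127, 128, 127, 128, 128, 79, 20, 20, 21, 20, 40, 109, 128, 127, 127, 128, 128, 128, 128, 85, 34, 26, 27, 27, 33, 108, 128, 127, 128, 127, 127]
9.380146868438652 0.13788483102642282 [0.67452714 0.13846341 0.043     ] [0.64272091 0.13341026 0.043     ]
9.287762962968365 0.12282143669259055 [0.67610319 0.1238605  0.043     ] [0.64431687 0.11863048 0.043     ]
```

View pics/w1z.png

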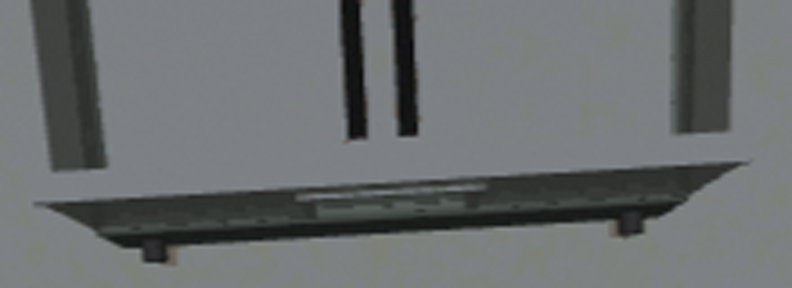

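```bash
python3 - <<'E'
from h import *
rows([.485,-.226,.2],18.7,8)
E
```

```text
{"tx":1.24,"ty":4.11,"tz":0.63,"turn":-0.027},{"tx":1.24,"ty":4.09,"tz":0.74,"turn":-0.027},{"tx":1.24,"ty":4.07,"tz":0.85,"turn":-0.027},{"tx":1.24,"ty":4.04,"tz":0.96,"turn":-0.027},{"tx":1.24,"ty":4.02,"tz":1.07,"turn":-0.027}
{"tx":1.24,"ty":3.98,"tz":1.18,"turn":-0.027},{"tx":1.24,"ty":3.95,"tz":1.29,"turn":-0.027},{"tx":1.24,"ty":3.91,"tz":1.40,"turn":-0.027},
```

Request:
carry_out(
  deltas=[
    {"claw": 1, "tx": 1.24, "ty": 4.11, "tz": 0.63, "turn": -0.027},
    {"claw": 1, "tx": 1.24, "ty": 4.09, "tz": 0.74, "turn": -0.027},
    {"claw": 1, "tx": 1.24, "ty": 4.07, "tz": 0.85, "turn": -0.027},
    {"claw": 1, "tx": 1.24, "ty": 4.04, "tz": 0.96, "turn": -0.027},
    {"claw": 1, "tx": 1.24, "ty": 4.02, "tz": 1.07, "turn": -0.027},
  ],
)

```text
time_s: 4.45
ee_pos: [0.4903, -0.1032, 0.2373]
ee_rot: [-2.61, 1.57, 0.776]
contact_force: [0.9, 0.8, 0.8]
grip_width: 0.0853
```

Request:
carry_out(
  deltas=[
    {"claw": 1, "tx": 1.24, "ty": 3.98, "tz": 1.18, "turn": -0.027},
    {"claw": 1, "tx": 1.24, "ty": 3.95, "tz": 1.29, "turn": -0.027},
    {"claw": 1, "tx": 1.24, "ty": 3.91, "tz": 1.4, "turn": -0.027},
    {"claw": 1, "tx": 0, "ty": 0, "tz": 0, "turn": 0},
    {"claw": 1, "tx": 0, "ty": 0, "tz": 0, "turn": 0},
  ],
)

```text
time_s: 4.95
ee_pos: [0.484, -0.2275, 0.2001]
ee_rot: [-0.494, 1.57, 2.967]
contact_force: [-0.3, 1.0, -0.3]
grip_width: 0.0854
```

```bash
python3 - <<'E'
from h import *
s,p,R=st();print(p,cyaw(R,-1)); snap('wrist','w2.png')
for t in ['grip','heel','tip_l','tip_r','tweezers','rest']:
    print(t,[(np.round(r['at'],4),round(r['score'],2),np.round(proj('wrist',r['at']))) for r in optics.pinpoint('wrist',t)][:3])
print(st()[0]['time_s'])
E
```

```text
[ 0.4840223  -0.22749319  0.20013195] 18.32
grip []
heel []
tip_l [(array([ 0.5982, -0.2082,  0.0339]), 0.92, array([304.,  59.])), (array([ 0.5876, -0.1747,  0.0315]), 0.72, array([262.,  58.]))]
tip_r [(array([ 0.5982, -0.2082,  0.0339]), 0.92, array([304.,  59.])), (array([ 0.5876, -0.1747,  0.0315]), 0.72, array([262.,  58.]))]
tweezers [(array([ 0.6121, -0.427 ,  0.0019]), 0.16, array([519., 126.]))]
rest [(array([ 0.48  , -0.2311,  0.002 ]), 0.71, array([283., 189.])), (array([ 4.408e-01, -4.211e-01, -4.000e-04]), 0.58, array([434., 274.]))]
5.3
```

View pics/w2.png

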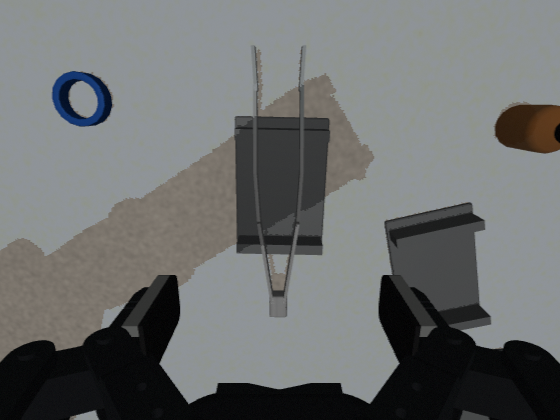

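```bash
python3 - <<'E'
from h import *
a=onplane('wrist',254.5,47,.044);b=onplane('wrist',303.5,47,.044);h=onplane('wrist',278.5,316,.044);hf=onplane('wrist',278.5,291,.044)
print(a,b,h,hf,np.linalg.norm(a-b)); m=(a+b)/2; v=m-h; L=np.linalg.norm(v); v/=L; yaw=np.degrees(np.arctan2(v[1],v[0])); print(L,yaw)
o=(m-.124*v+h+.126*v)/2; print('origin',o)
s,p,R=st(); t=o+.008*v
y=np.radians(yaw)
for z in (.06,.016):
  t[2]=z; plan(t)
print('turn',-np.radians(yaw-cyaw(R,-1)))
p=cv2.imread('pics/w2.png'); cv2.imwrite('pics/w2z.png',cv2.resize(p[30:330,220:340],None,fx=2,fy=2))
E
```

```text
[ 0.59238545 -0.16832669  0.044     ] [ 0.60474439 -0.205231    0.044     ] [ 0.36347019 -0.26504559  0.044     ] [ 0.39059689 -0.25596649  0.044     ] 0.03891877861445185
0.24778058343248577 18.41341488395625
origin [ 0.48196636 -0.22559635  0.044     ]
t 5.3 pos [ 0.485  -0.2258  0.2007] d tool cm [14.07 -0.11 -0.51] camyaw -161.45 F [ 0.5  0.7 -0.3] w 0.0855
t 5.3 pos [ 0.485  -0.2258  0.2007] d tool cm [18.47 -0.11 -0.51] camyaw -161.45 F [ 0.5  0.7 -0.3] w 0.0855
turn 0.0023838599841819828
```

View pics/w2z.png

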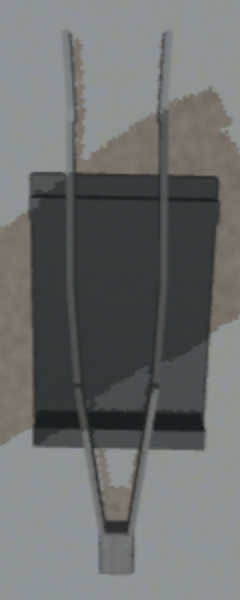

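Request:
carry_out(
  deltas=[
    {"claw": 1, "tx": 4, "ty": -0.1, "tz": -0.5, "turn": 0.002},
    {"claw": 1, "tx": 4, "ty": 0, "tz": 0, "turn": 0},
    {"claw": 1, "tx": 4, "ty": 0, "tz": 0, "turn": 0},
    {"claw": 1, "tx": 2, "ty": 0, "tz": 0, "turn": 0},
    {"claw": 1, "tx": 0, "ty": 0, "tz": 0, "turn": 0},
  ],
)

```text
time_s: 5.8
ee_pos: [0.4874, -0.2231, 0.0582]
ee_rot: [-0.628, 1.566, 2.834]
contact_force: [0.1, 1.0, 0.2]
grip_width: 0.0851
```

```bash
python3 - <<'E'
from h import *
s,p,R=st();print(p,cyaw(R,-1)); snap('wrist','w3.png')
t=np.array([.48197,-.2256,.015])+.008*np.array([np.cos(.3214),np.sin(.3214),0]); plan(t)
E
```

```text
[ 0.487363   -0.22305445  0.05817177] 18.37
t 5.85 pos [ 0.4884 -0.2238  0.0599] d tool cm [ 4.49 -0.03 -0.14] camyaw -161.65 F [-0.   0.3  1.2] w 0.0854
```

View pics/w3.png

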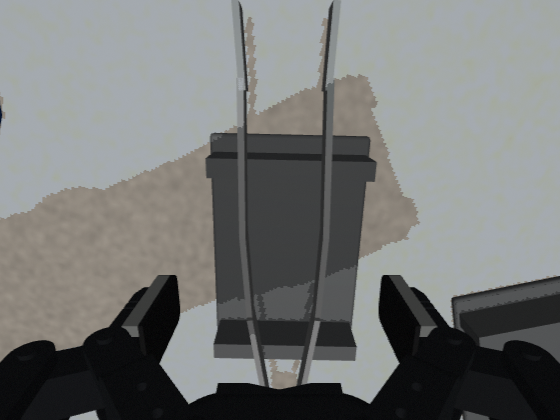

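```bash
python3 - <<'E'
from h import *
a=cv2.imread('pics/w3.png'); g=cv2.cvtColor(a,6).astype(int)
for r in (10,40,70,120,200,240): print(r,g[r,225:350:1].tolist() if 0 else [int(x)+225 for x in np.where(abs(np.diff(g[r,225:350]))>22)[0]])
s,p,R=st(); print(p,cyaw(R,-1))
def tl(u,v):
    return (R.T@(onplane('wrist',u,v,.044)-p)*1000).round(1)
for q in [(238,5),(333,5),(242,120),(330,120),(246,240),(321,240),(250,321),(318,321)]: print(q,tl(*q))
E
```

```text
10 [238, 239, 241, 242, 327, 328, 329, 331, 332]
40 [240, 241, 242, 243, 244, 252, 325, 326, 329]
70 [243, 244, 245, 246, 322, 323, 326]
120 [242, 243, 244, 245, 246, 321, 322, 325, 332]
200 [244, 323]
240 [322]
[ 0.48840952 -0.22383638  0.05993736] 18.35
(238, 5) [  15.7  -17.5 -115.7]
(333, 5) [  15.7   21.2 -115.7]
(242, 120) [ 15.8 -17.4 -70.4]
(330, 120) [ 15.8  22.  -70.3]
(246, 240) [ 15.9 -17.3 -12.4]
(321, 240) [ 15.9  20.1 -12.4]
(250, 321) [ 16.  -16.5  34.8]
(318, 321) [16.  20.2 34.8]
```

Request:
carry_out(
  deltas=[
    {"claw": 1, "tx": 1.5, "ty": 0.15, "tz": 0, "turn": 0},
    {"claw": 1, "tx": 1.5, "ty": 0, "tz": 0, "turn": 0},
    {"claw": 1, "tx": 1.4, "ty": 0, "tz": 0, "turn": 0},
    {"claw": 0.6, "tx": 0, "ty": 0, "tz": 0, "turn": 0},
    {"claw": 0.6, "tx": 0, "ty": 0, "tz": 0, "turn": 0},
  ],
)

```text
time_s: 6.35
ee_pos: [0.4891, -0.2259, 0.0162]
ee_rot: [-0.622, 1.57, 2.839]
contact_force: [-0.1, -0.0, -0.0]
grip_width: 0.0592
```

```bash
python3 - <<'E'
from h import *
s,p,R=st();print(p,cyaw(R,-1),s['contact_force'],s['grip_width']); snap('wrist','w4.png')
print(st()[1],st()[0]['grip_width'])
E
```

```text
[ 0.48909264 -0.22585861  0.01624062] 18.31 [-0.10202332 -0.02045781 -0.00302507] 0.059151131297886995
[ 0.48940276 -0.22602749  0.01663893] 0.0520330928534339
```

View pics/w4.png

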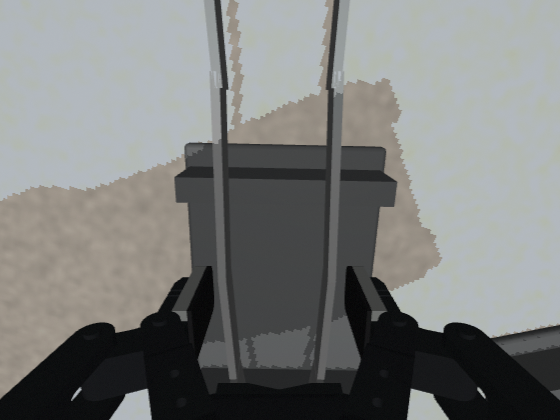

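Request:
carry_out(
  deltas=[
    {"claw": 0.55, "tx": 0.1, "ty": 0, "tz": -0.3, "turn": 0},
    {"claw": 0.5, "tx": 0, "ty": 0, "tz": 0, "turn": 0},
    {"claw": 0.45, "tx": 0, "ty": 0, "tz": 0, "turn": 0},
    {"claw": 0.4, "tx": 0, "ty": 0, "tz": 0, "turn": 0},
    {"claw": 0.35, "tx": 0, "ty": 0, "tz": 0, "turn": 0},
  ],
)

```text
time_s: 6.9
ee_pos: [0.4935, -0.2253, 0.0167]
ee_rot: [2.641, 1.568, -0.181]
contact_force: [-0.1, 0.9, 9.7]
grip_width: 0.0301
```

Request:
carry_out(
  deltas=[
    {"claw": 0.35, "tx": 0, "ty": 0, "tz": 0, "turn": 0},
    {"claw": 0.35, "tx": 0, "ty": 0, "tz": 0, "turn": 0},
    {"claw": 0.35, "tx": 0, "ty": 0, "tz": 0, "turn": 0},
  ],
)

```text
time_s: 7.2
ee_pos: [0.4935, -0.2253, 0.0167]
ee_rot: [2.615, 1.568, -0.207]
contact_force: [0.2, 0.4, 10.4]
grip_width: 0.03
```

```bash
python3 - <<'E'
from h import *
s,p,R=st();print(p,cyaw(R,-1),s['contact_force'],s['grip_width']); snap('wrist','w5.png')
print(st()[1],st()[0]['grip_width'])
E
```

```text
[ 0.49348894 -0.2253028   0.01669722] 18.32 [ 0.20082772  0.41822251 10.38656905] 0.030020567695393435
[ 0.49349763 -0.22529464  0.01669372] 0.030428341547720776
```

View pics/w5.png

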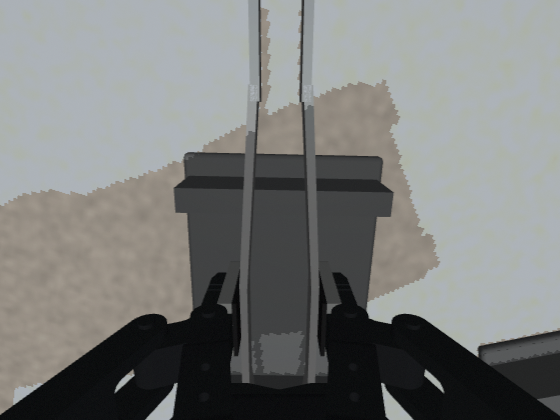

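Request:
carry_out(
  deltas=[
    {"claw": 0.35, "tx": -0.5, "ty": 0, "tz": 0, "turn": 0},
    {"claw": 0.35, "tx": -1, "ty": 0, "tz": 0, "turn": 0},
    {"claw": 0.35, "tx": -2, "ty": 0, "tz": 0, "turn": 0},
    {"claw": 0.35, "tx": -2, "ty": 0, "tz": 0, "turn": 0},
    {"claw": 0.35, "tx": 0, "ty": 0, "tz": 0, "turn": 0},
  ],
)

```text
time_s: 7.75
ee_pos: [0.4936, -0.2257, 0.0731]
ee_rot: [2.498, 1.567, -0.324]
contact_force: [-0.0, -0.2, -0.5]
grip_width: 0.0297
```

```bash
python3 - <<'E'
from h import *
s,p,R=st();print(p,cyaw(R,-1),s['contact_force'],s['wrist_torque'],s['grip_width']); snap('wrist','w6.png'); p,d=snap('scene','s6.png')
cv2.imwrite('pics/s6z.png',cv2.resize(p[150:290,150:350,::-1],None,fx=4,fy=4,interpolation=2))
print(st()[1],st()[0]['grip_width'])
E
```

```text
[ 0.49355927 -0.22569281  0.07310945] 18.31 [-0.02157182 -0.15192853 -0.52879698] [-0.02542704 -0.03498153 -0.04267892] 0.02970188289626559
[ 0.49250515 -0.22475597  0.07094676] 0.030213907775075977
```

View pics/w6.png

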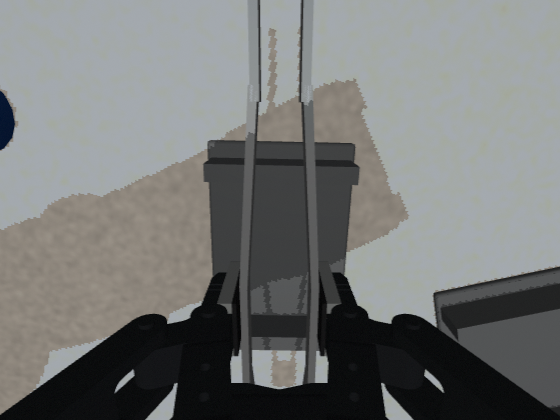

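View pics/s6z.png

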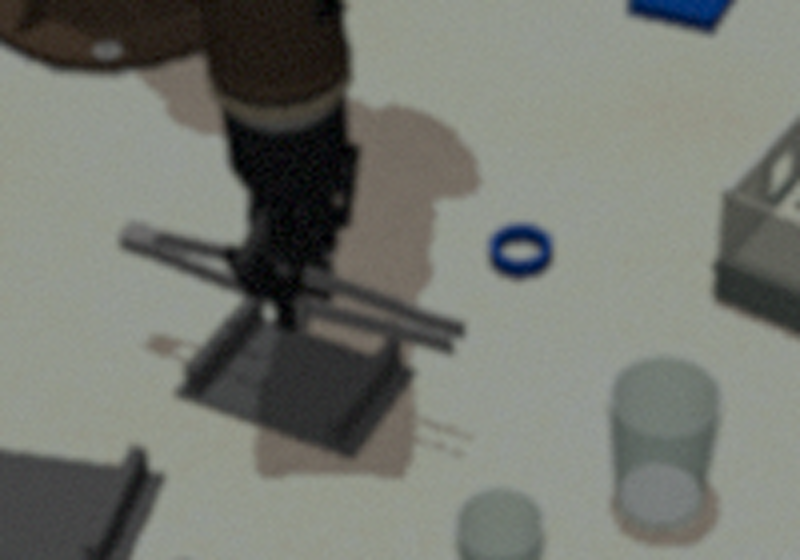

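```bash
python3 - <<'E'
from h import *
s,p,R=st(); p=p.copy(); p[2]=.15
rows([.523,.1063,.25],9.3,9,p=p)
E
```

```text
{"tx":-1.11,"ty":-3.38,"tz":-1.48,"turn":0.018},{"tx":-1.11,"ty":-3.41,"tz":-1.42,"turn":0.018},{"tx":-1.11,"ty":-3.43,"tz":-1.36,"turn":0.018},{"tx":-1.11,"ty":-3.46,"tz":-1.30,"turn":0.018},{"tx":-1.11,"ty":-3.48,"tz":-1.24,"turn":0.018}
{"tx":-1.11,"ty":-3.50,"tz":-1.18,"turn":0.018},{"tx":-1.11,"ty":-3.52,"tz":-1.12,"turn":0.018},{"tx":-1.11,"ty":-3.54,"tz":-1.05,"turn":0.018},{"tx":-1.11,"ty":-3.56,"tz":-0.99,"turn":0.018},
```

Request:
carry_out(
  deltas=[
    {"claw": 0.35, "tx": -2, "ty": 0, "tz": 0, "turn": 0},
    {"claw": 0.35, "tx": -3, "ty": 0, "tz": 0, "turn": 0},
    {"claw": 0.35, "tx": -2.9, "ty": -1.7, "tz": -0.7, "turn": 0.01},
    {"claw": 0.35, "tx": -1.1, "ty": -3.4, "tz": -1.4, "turn": 0.018},
    {"claw": 0.35, "tx": -1.1, "ty": -3.4, "tz": -1.4, "turn": 0.018},
  ],
)

```text
time_s: 8.35
ee_pos: [0.4998, -0.1327, 0.1717]
ee_rot: [-0.529, 1.571, 2.884]
contact_force: [0.8, -0.2, 0.3]
grip_width: 0.0299
```

Request:
carry_out(
  deltas=[
    {"claw": 0.35, "tx": -1.1, "ty": -3.4, "tz": -1.4, "turn": 0.018},
    {"claw": 0.35, "tx": -1.1, "ty": -3.5, "tz": -1.3, "turn": 0.018},
    {"claw": 0.35, "tx": -1.1, "ty": -3.5, "tz": -1.2, "turn": 0.018},
    {"claw": 0.35, "tx": -1.1, "ty": -3.5, "tz": -1.1, "turn": 0.018},
    {"claw": 0.35, "tx": -1.1, "ty": -3.5, "tz": -1.1, "turn": 0.018},
  ],
)

```text
time_s: 8.85
ee_pos: [0.5177, 0.0519, 0.2261]
ee_rot: [-0.009, 1.569, -2.967]
contact_force: [0.6, -0.3, -0.7]
grip_width: 0.0301
```

Request:
carry_out(
  deltas=[
    {"claw": 0.35, "tx": -1.1, "ty": -3.5, "tz": -1, "turn": 0.018},
    {"claw": 0.35, "tx": -0.5, "ty": -2, "tz": -0.5, "turn": 0.008},
    {"claw": 0.35, "tx": 0, "ty": 0, "tz": 0, "turn": 0},
    {"claw": 0.35, "tx": 0, "ty": 0, "tz": 0, "turn": 0},
  ],
)

```text
time_s: 9.25
ee_pos: [0.523, 0.107, 0.2417]
ee_rot: [0.516, 1.569, -2.467]
contact_force: [-0.1, -0.3, -1.7]
grip_width: 0.0301
```

```bash
python3 - <<'E'
from h import *
s,p,R=st();print(p,cyaw(R,-1),s['contact_force'],s['grip_width']); snap('wrist','w7.png')
print(st()[1])
E
```

```text
[0.52297651 0.10696374 0.24168177] 9.1 [-0.13194658 -0.25988969 -1.66083326] 0.030106399090898246
[0.52296161 0.10603326 0.24177258]
```

View pics/w7.png

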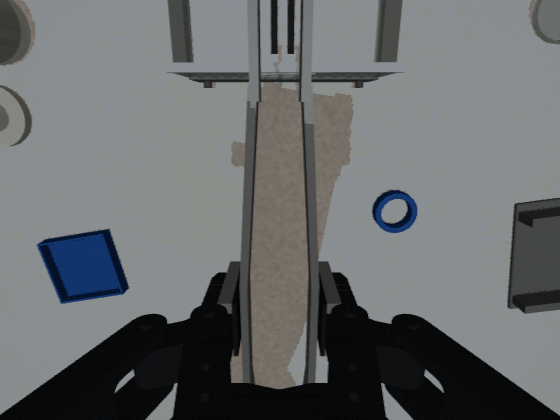

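```bash
cat > meas.py <<'E'
from h import *
import sys
f=sys.argv[1]; g=cv2.cvtColor(cv2.imread('pics/'+f),6).astype(int)
for r in [int(x) for x in sys.argv[2:]]: print(r,g[r-1:r+2,240:320].mean(0).astype(int).tolist())
E
python3 meas.py w7.png 3 20 40 70
```

```text
3 [141, 140, 141, 141, 140, 140, 141, 126, 117, 117, 118, 117, 117, 117, 117, 117, 117, 83, 42, 75, 126, 141, 140, 141, 140, 140, 140, 140, 141, 141, 101, 45, 21, 22, 23, 22, 23, 92, 131, 140, 141, 140, 141, 141, 140, 140, 141, 106, 51, 22, 22, 22, 22, 22, 77, 127, 140, 141, 140, 141, 105, 55, 36, 99, 117, 118, 118, 117, 117, 117, 117, 117, 117, 129, 139, 140, 140, 141, 141, 140]
20 [141, 140, 140, 141, 140, 141, 141, 131, 121, 118, 118, 118, 118, 118, 118, 118, 118, 93, 53, 55, 121, 141, 141, 141, 141, 141, 141, 140, 141, 141, 101, 45, 23, 22, 23, 23, 23, 93, 132, 140, 141, 141, 141, 141, 141, 141, 141, 93, 36, 22, 22, 22, 23, 22, 100, 134, 141, 141, 141, 141, 89, 35, 55, 104, 118, 118, 118, 118, 118, 118, 118, 117, 122, 135, 140, 141, 141, 141, 141, 140]
40 [141, 141, 141, 141, 141, 141, 141, 137, 126, 120, 119, 119, 120, 120, 120, 120, 120, 106, 64, 35, 118, 141, 141, 141, 141, 141, 141, 141, 140, 141, 115, 61, 23, 23, 22, 23, 23, 83, 129, 141, 141, 141, 141, 141, 141, 141, 141, 93, 33, 22, 23, 23, 22, 29, 118, 141, 141, 141, 140, 124, 74, 37, 84, 113, 119, 119, 119, 119, 119, 120, 119, 120, 133, 140, 140, 141, 141, 141, 140, 141]
70 [140, 141, 141, 141, 140, 141, 141, 141, 135, 125, 122, 121, 121, 121, 121, 121, 121, 121, 85, 44, 75, 126, 140, 141, 140, 141, 141, 141, 141, 141, 140, 141, 141, 141, 141, 128, 119, 119, 124, 127, 137, 141, 141, 140, 141, 141, 141, 141, 141, 140, 141, 141, 141, 141, 141, 140, 127, 120, 120, 77, 35, 67, 109, 121, 121, 120, 121, 121, 121, 121, 120, 131, 140, 141, 141, 140, 141, 141, 141, 141]
```

```bash
python3 - <<'E'
from h import *
s,p,R=st(); T=np.array(optics.get_calibration('wrist')['pose'])
# use nominal down-tool and TCP-relative constants
def tl(u,v,h):
    return (R.T@(onplane('wrist',u,v,h)-p)*1000).round(2)
print(p,cyaw(R,-1))
for r,a,b in [(3,273.7,290.3),(20,273.7,290.2),(40,274.0,290.2)]:
    A,B=tl(a,r,.043),tl(b,r,.043); print('lines',A,B,(A+B)/2,B-A)
ht=p[2]+.0133+.014
for r,a,b in [(3,252.2,307.9),(20,252.9,306.9),(40,253.3,306.2),(70,254,304.8)]:
    A,B=tl(a,r,ht),tl(b,r,ht); print('arms',A,B,(A+B)/2,B-A)
for q in [(283,55)]: print(tl(*q,.043))
E
```

```text
[0.52296161 0.10603326 0.24177258] 9.0
lines [ 198.54   -5.41 -160.71] [ 198.55    9.1  -160.71] [ 198.545    1.845 -160.71 ] [1.000e-02 1.451e+01 0.000e+00]
lines [ 198.56   -5.47 -147.48] [ 198.57    9.14 -147.47] [ 198.565    1.835 -147.475] [1.000e-02 1.461e+01 1.000e-02]
lines [ 198.58   -5.29 -131.45] [ 198.6     9.29 -131.45] [ 198.59    2.   -131.45] [ 0.02 14.58  0.  ]
arms [ -27.46   -8.77 -105.83] [ -27.44    7.78 -105.82] [ -27.45    -0.495 -105.825] [2.000e-02 1.655e+01 1.000e-02]
arms [ -27.45   -8.67 -101.33] [ -27.44    7.59 -101.32] [ -27.445   -0.54  -101.325] [1.000e-02 1.626e+01 1.000e-02]
arms [-27.44  -8.67 -95.88] [-27.43   7.51 -95.87] [-27.435  -0.58  -95.875] [1.000e-02 1.618e+01 1.000e-02]
arms [-27.43  -8.65 -87.37] [-27.42   7.27 -87.36] [-27.425  -0.69  -87.365] [1.000e-02 1.592e+01 1.000e-02]
[ 198.61    2.85 -119.09]
```

Request:
carry_out(
  deltas=[
    {"claw": 0.34, "tx": 1, "ty": 0.14, "tz": 2, "turn": 0},
    {"claw": 0.34, "tx": 3, "ty": 0.1, "tz": 1.5, "turn": 0},
    {"claw": 0.34, "tx": 4, "ty": 0, "tz": 0, "turn": 0},
    {"claw": 0.34, "tx": 4, "ty": 0, "tz": 0, "turn": 0},
    {"claw": 0.34, "tx": 3, "ty": 0, "tz": 0, "turn": 0},
  ],
)

```text
time_s: 9.8
ee_pos: [0.4881, 0.0973, 0.0904]
ee_rot: [0.4, 1.569, -2.586]
contact_force: [-0.0, 0.5, -0.6]
grip_width: 0.0293
```

Request:
carry_out(
  deltas=[
    {"claw": 0.34, "tx": 2, "ty": 0, "tz": 0, "turn": 0},
    {"claw": 0.34, "tx": 1.8, "ty": 0, "tz": 0, "turn": 0},
    {"claw": 0.34, "tx": 1, "ty": 0, "tz": 0, "turn": 0},
    {"claw": 0.34, "tx": 0, "ty": 0, "tz": 0, "turn": 0},
    {"claw": 0.34, "tx": 0, "ty": 0, "tz": 0, "turn": 0},
  ],
)

```text
time_s: 10.3
ee_pos: [0.4896, 0.0985, 0.0449]
ee_rot: [2.723, 1.571, -0.262]
contact_force: [0.9, -0.1, -0.2]
grip_width: 0.0289
```

```bash
python3 - <<'E'
from h import *
s,p,R=st();print(p,cyaw(R,-1),s['contact_force'],s['grip_width']); snap('wrist','w8.png'); a,_=snap('scene','s8.png'); b,_=snap('side','d8.png')
cv2.imwrite('pics/s8z.png',cv2.resize(a[130:250,270:430,::-1],None,fx=5,fy=5,interpolation=2))
cv2.imwrite('pics/d8z.png',cv2.resize(b[160:270,150:290,::-1],None,fx=5,fy=5,interpolation=2))
print(st()[1])
E
```

```text
[0.4895859  0.09848268 0.0449406 ] 8.97 [ 0.90233048 -0.06040677 -0.22891354] 0.02888276699011144
[0.48992173 0.09920263 0.04534969]
```

View pics/w8.png

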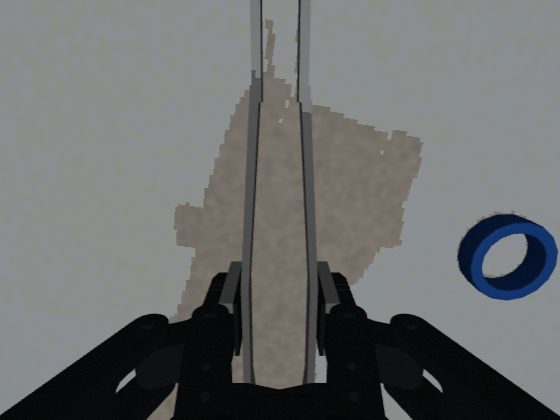

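View pics/s8z.png

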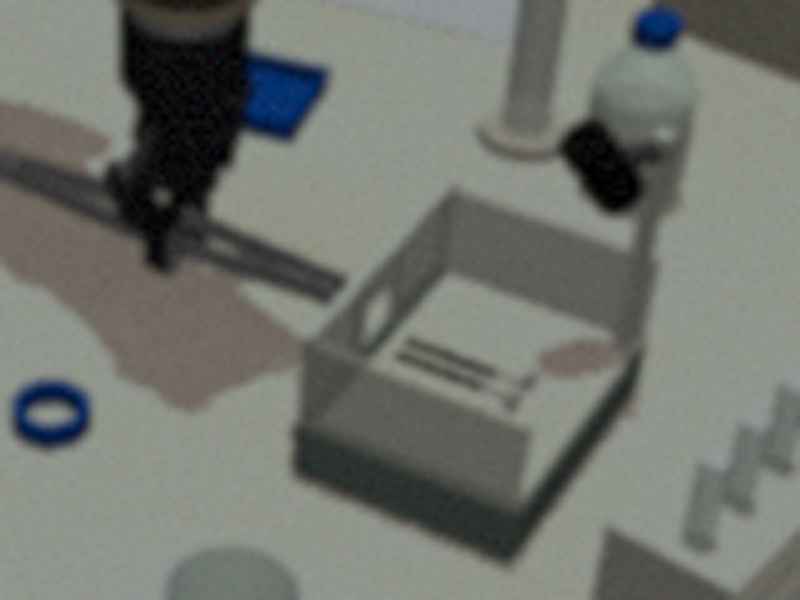

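View pics/d8z.png

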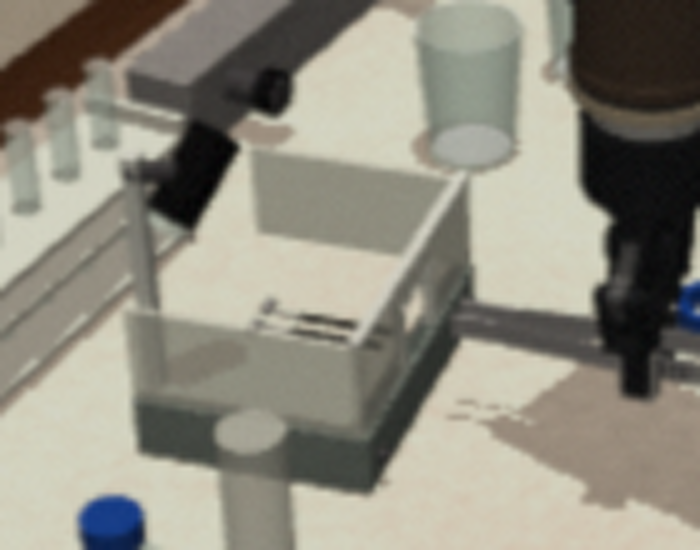

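Request:
carry_out(
  deltas=[
    {"claw": 0.34, "tx": 0, "ty": 0, "tz": -1, "turn": 0},
    {"claw": 0.34, "tx": 0, "ty": 0, "tz": -1.5, "turn": 0},
    {"claw": 0.34, "tx": 0, "ty": 0, "tz": -1.5, "turn": 0},
    {"claw": 0.34, "tx": 0, "ty": 0, "tz": -1.5, "turn": 0},
    {"claw": 0.34, "tx": 0, "ty": 0, "tz": -0.5, "turn": 0},
  ],
)

```text
time_s: 10.95
ee_pos: [0.551, 0.1092, 0.045]
ee_rot: [3.048, 1.568, 0.065]
contact_force: [-0.5, -0.2, -1.6]
grip_width: 0.0294
```

```bash
python3 - <<'E'
from h import *
s,p,R=st();print(p,cyaw(R,-1),s['contact_force'],s['grip_width']); snap('wrist','w9.png'); 
print(st()[1])
E
python3 meas.py w9.png 3 15
```

```text
[0.5509796  0.10917243 0.04502021] 9.08 [-0.51138048 -0.17402054 -1.60266275] 0.029416607148641468
[0.55078128 0.10903322 0.04491367]
3 [142, 143, 143, 143, 143, 143, 143, 143, 143, 140, 126, 120, 120, 119, 120, 119, 119, 119, 120, 119, 77, 35, 24, 16, 15, 20, 23, 23, 22, 75, 115, 137, 143, 143, 142, 142, 142, 142, 142, 142, 142, 142, 141, 142, 142, 142, 142, 142, 142, 142, 142, 142, 110, 54, 22, 21, 22, 18, 31, 36, 78, 111, 119, 119, 119, 119, 120, 120, 119, 119, 127, 139, 143, 142, 143, 143, 143, 143, 144, 143]
15 [143, 143, 143, 143, 143, 143, 143, 143, 143, 142, 128, 120, 120, 120, 120, 120, 120, 120, 120, 120, 78, 36, 24, 14, 15, 16, 15, 15, 16, 94, 133, 143, 143, 143, 143, 143, 142, 142, 142, 142, 142, 142, 142, 143, 142, 142, 143, 143, 143, 143, 143, 143, 124, 70, 23, 20, 16, 18, 32, 37, 84, 114, 120, 120, 120, 119, 119, 119, 120, 120, 118, 135, 143, 143, 143, 143, 143, 143, 143, 143]
```

View pics/w9.png

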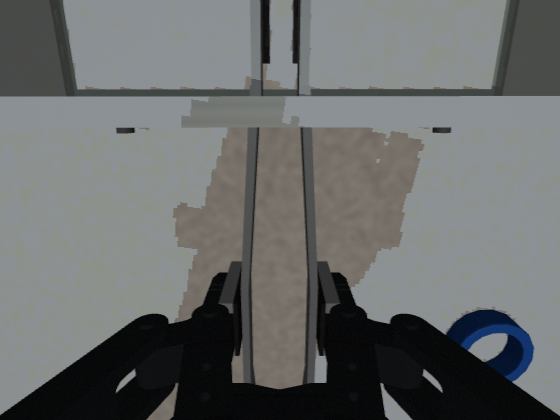

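```bash
cat > m2.py <<'E'
from h import *
import sys
# tool-relative camera: ideal: use calib pose; args: rows with la(inner L edge), rb(inner R), and arm top centers
def run(data,under=.0133):
    s,p,R=st(); c=optics.get_calibration('wrist')
    tl=lambda u,v,h:(R.T@(onplane('wrist',u,v,h,c)-p)*1000)
    print(p.round(4),cyaw(R,-1),s['contact_force'].round(1),round(s['grip_width'],4))
    for r,a,b,al,ar in data:
        A,B=tl(a,r,.043),tl(b,r,.043); C,D=tl(al,r,p[2]+under+.014),tl(ar,r,p[2]+under+.014)
        print(r,'line ctr y',A[1]-3,B[1]+3,'gap',B[1]-A[1]+6,'mid',(A[1]+B[1])/2,'z',A[2],'| arm',C[1],D[1],'gap',D[1]-C[1],'mid',(C[1]+D[1])/2,'z',C[2])
E
python3 - <<'E'
from m2 import *
run([(3,269.2,292.6,255.0,305.4),(15,268.9,293.1,255.0,305.4)])
E
```

```text
[0.5508 0.109  0.0449] 9.07 [ 0.6  0.6 -0.8] 0.0291
3 line ctr y -7.47063510998178 7.246905999833445 gap 14.717541109815226 mid -0.11186455507416726 z -112.9744275545496 | arm -7.974035002877751 7.0429531546493696 gap 15.01698815752712 mid -0.4655409241141908 z -105.8803417081334
15 line ctr y -7.618996176849329 7.480531662982358 gap 15.099527839831687 mid -0.06923225693348556 z -109.00474873345574 | arm -8.04187139438934 7.114952635935553 gap 15.156824030324891 mid -0.4634593792268933 z -102.70540632889586
```

Request:
carry_out(
  deltas=[
    {"claw": 0.34, "tx": 0, "ty": 0.03, "tz": -0.6, "turn": 0},
    {"claw": 0.34, "tx": 0, "ty": 0, "tz": -0.6, "turn": 0},
    {"claw": 0.34, "tx": 0.3, "ty": 0, "tz": 0, "turn": 0},
    {"claw": 0.34, "tx": 0.3, "ty": 0, "tz": 0, "turn": 0},
    {"claw": 0.34, "tx": 0, "ty": 0, "tz": 0, "turn": 0},
  ],
)

```text
time_s: 11.5
ee_pos: [0.5597, 0.1101, 0.0379]
ee_rot: [-0.007, 1.57, -2.991]
contact_force: [-0.6, 0.2, -0.6]
grip_width: 0.0287
```

```bash
python3 - <<'E'
from h import *
s,p,R=st();print(p,cyaw(R,-1),s['contact_force'],s['grip_width']); c=optics.get_calibration('wrist'); im,d=snap('wrist','w10.png'); np.save('d10.npy',d)
T=np.array(c['pose'])
def w(u,v): return world('wrist',u,v,d[v,u],c)
for v in (2,20,60,150,200,250): 
    for u in (200,252,256,260,303,307,309,350): 
        if d[v,u]>0: print(v,u,(w(u,v)*1000).round(1),end=' ')
    print()
a,_=snap('scene','s10.png'); b,_=snap('side','e10.png')
cv2.imwrite('pics/s10z.png',cv2.resize(a[150:250,310:420,::-1],None,fx=6,fy=6,interpolation=2))
cv2.imwrite('pics/d10z.png',cv2.resize(b[170:260,160:260,::-1],None,fx=6,fy=6,interpolation=2))
print(st()[1])
E
python3 meas.py w10.png 3 15 40
```

```text
[0.5597422  0.11008433 0.03793655] 9.03 [-0.59099251  0.21110242 -0.60658711] 0.028685355439203992
2 200 [665.4 156.   43. ] 2 252 [662.7 135.3  67. ] 2 256 [663.2 134.2  65.9] 2 260 [664.2 133.4  62.3] 2 303 [665.3 120.5  66. ] 2 307 [665.1 119.4  67.7] 2 309 [665.5 118.8  66.4] 2 350 [673.6 103.6  43.1] 
20 200 [659.7 155.4  43.3] 20 252 [658.1 134.6  67.1] 20 256 [658.3 133.5  66.6] 20 260 [659.1 132.6  63.8] 20 303 [660.5 119.7  66.7] 20 307 [660.8 118.5  65.9] 20 309 [660.9 117.9  66.2] 20 350 [668.1 102.4  43.2] 
60 200 [646.6 154.5  42.5] 60 252 [647.3 133.3  66.4] 60 256 [647.4 132.   67.1] 60 260 [647.9 130.9  64.8] 60 303 [649.8 117.8  66.3] 60 307 [649.9 116.6  67.3] 60 309 [652.9 114.5  42.8] 60 350 [655.4  99.3  41.7] 
150 200 [623.7 138.8 105.1] 150 252 [625.6 127.4 105.5] 150 256 [625.8 126.5 106.4] 150 260 [625.8 125.7 104.9] 150 303 [627.3 116.3 105.1] 150 307 [627.4 115.4 105. ] 150 309 [627.4 114.9 103.9] 150 350 [628.9 106.1 105. ] 
200 200 [579.8 157.6   1.4] 200 252 [603.3 127.3  67.6] 200 256 [584.5 127.5   1.2] 200 260 [584.7 125.4   0.9] 200 303 [588.5 102.3 
[... 825 characters left out ...]
125, 125, 125, 125, 124, 125, 80, 38, 25, 15, 21, 24, 23, 93, 131, 139, 146, 149, 149, 149, 148, 149, 148, 149, 148, 148, 149, 149, 148, 149, 149, 148, 149, 149, 149, 149, 149, 148, 92, 24, 24, 24, 23, 26, 35, 40, 88, 118, 124, 124, 124, 124, 125, 124, 124, 124, 137, 146, 149, 149, 149, 149, 149, 148, 149, 149]
40 [149, 148, 149, 149, 149, 149, 149, 149, 149, 149, 136, 127, 127, 127, 127, 127, 127, 127, 127, 127, 90, 46, 28, 18, 15, 17, 21, 72, 132, 149, 149, 149, 149, 149, 149, 149, 149, 148, 148, 148, 148, 148, 149, 149, 149, 149, 149, 149, 149, 149, 149, 130, 74, 25, 26, 24, 24, 29, 37, 54, 109, 126, 126, 126, 126, 126, 126, 126, 127, 125, 141, 149, 149, 149, 149, 149, 149, 149, 149, 149]
```

View pics/w10.png

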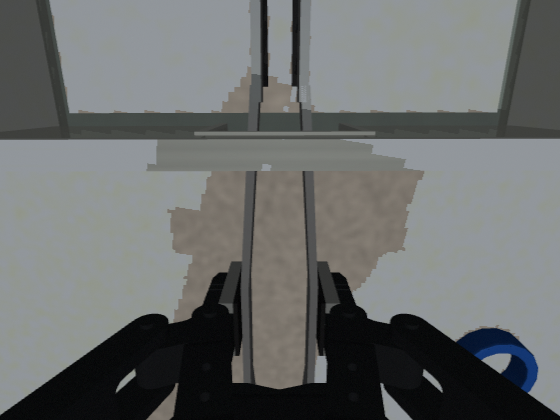

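View pics/s10z.png

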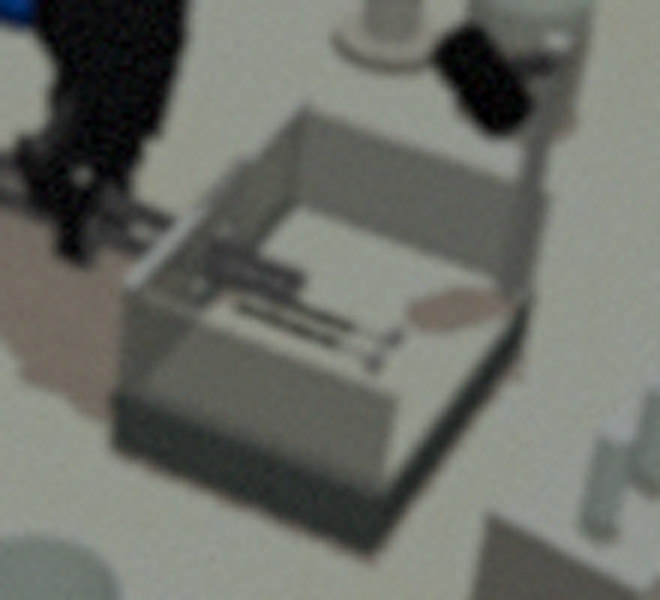

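View pics/d10z.png

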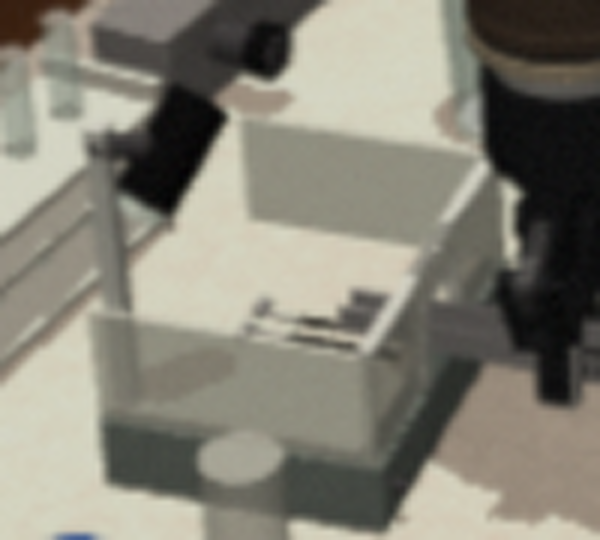

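```bash
python3 - <<'E'
from m2 import *
run([(3,266.7,292.2,254.8,305.4),(15,267.1,292.2,255.1,305.3),(40,266.9,291.9,255.2,304.7)],.0145)
s,p,R=st(); print((R.T@(onplane('wrist',297,86,.043)-p)*1000), (R.T@(onplane('wrist',297,81,.043)-p)*1000))
a=cv2.imread('pics/w10.png')[0:180,200:360]; cv2.imwrite('pics/w10z.png',cv2.resize(a,None,fx=3.3,fy=3.3,interpolation=2))
E
```

```text
[0.5602 0.1101 0.0384] 9.03 [-0.7  0.3 -0.1] 0.0288
3 line ctr y -8.187206437380077 6.875710026715115 gap 15.062916464095192 mid -0.655748205332481 z -111.38650714827791 | arm -7.941444570699273 6.950697632313508 gap 14.892142203012781 mid -0.4953734691928826 z -105.57348340799976
15 line ctr y -8.086182066531398 6.918225832725527 gap 15.004407899256925 mid -0.5839781169029354 z -107.60120135181823 | arm -7.920340178291132 6.992628885759774 gap 14.912969064050905 mid -0.4638556462656789 z -102.43888971664612
40 line ctr y -8.24760561381516 6.899649022352719 gap 15.14725463616788 mid -0.6739782957312201 z -99.48281247031183 | arm -8.034156007217156 6.963897840211188 gap 14.998053847428345 mid -0.535129083502984 z -95.71599130366157
[ -4.58540524   6.01009959 -83.66098116] [ -4.58601081   5.98262785 -85.43809115]
```

View pics/w10z.png

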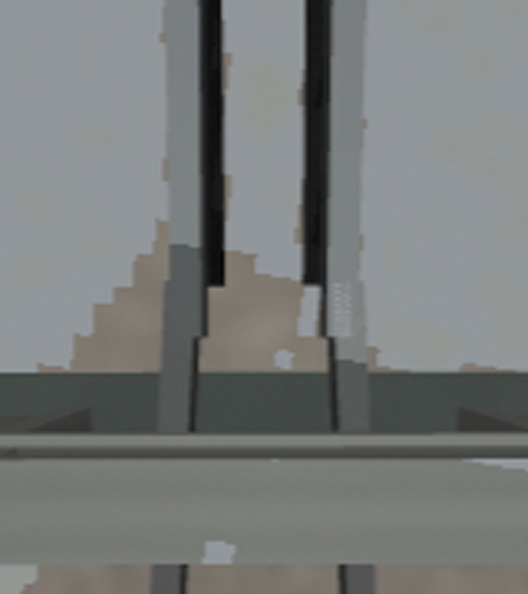

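Request:
carry_out(
  deltas=[
    {"claw": 0.34, "tx": 0.2, "ty": 0, "tz": 0, "turn": 0},
    {"claw": 0.34, "tx": 0.2, "ty": 0, "tz": -0.1, "turn": 0},
    {"claw": 0.34, "tx": 0.1, "ty": 0, "tz": 0, "turn": 0},
    {"claw": 0.34, "tx": 0, "ty": 0, "tz": 0, "turn": 0},
    {"claw": 0.34, "tx": 0, "ty": 0, "tz": 0, "turn": 0},
  ],
)

```text
time_s: 12.15
ee_pos: [0.5614, 0.1103, 0.0335]
ee_rot: [0.087, 1.571, -2.897]
contact_force: [0.7, 0.1, -0.9]
grip_width: 0.0292
```

```bash
python3 - <<'E'
from h import *
s,p,R=st();print(p,cyaw(R,-1),s['contact_force'],s['grip_width']); c=optics.get_calibration('wrist'); im,d=snap('wrist','w11.png')
w=lambda u,v: world('wrist',u,v,d[v,u],c)[2]*1000
A=[w(u,v) for v in range(0,40) for u in (253,254,256,305,306,307) if d[v,u]>0]; B=[w(u,v) for v in range(0,40) for u in range(276,284) if d[v,u]>0]
print('top',np.median(A),'plate',np.median(B)); print(p, st()[1], st()[0]['contact_force'],st()[0]['grip_width'])
a,_=snap('scene','s11.png'); b,_=snap('side','e11.png')
cv2.imwrite('pics/d11z.png',cv2.resize(np.hstack([b[170:260,160:260,::-1],a[160:250,320:420,::-1]]),None,fx=4,fy=4,interpolation=2))
for t in ('tip_l','line_l'): print(t,[(np.round(r['at'],3),round(r['score'],2)) for r in optics.pinpoint('scene',t)][:3])
E
python3 meas.py w11.png 3 15 40
```

```text
[0.56144594 0.11032703 0.03347203] 9.04 [ 0.68385467  0.14522649 -0.86825398] 0.029155027517069422
top 62.2491535568337 plate 43.23124196085362
[0.56144594 0.11032703 0.03347203] [0.56148009 0.11027126 0.033512  ] [ 0.72416468  0.60004337 -0.66405144] 0.029248025688411946
tip_l [(array([0.669, 0.117, 0.052]), 0.69), (array([0.668, 0.133, 0.049]), 0.54)]
line_l [(array([0.672, 0.118, 0.041]), 0.55), (array([0.67 , 0.133, 0.047]), 0.44), (array([ 0.71 , -0.269,  0.   ]), 0.35)]
3 [151, 151, 151, 151, 150, 150, 150, 150, 122, 74, 107, 126, 126, 126, 126, 126, 126, 125, 125, 126, 81, 38, 26, 16, 15, 18, 72, 133, 150, 151, 150, 151, 150, 150, 151, 150, 150, 150, 150, 151, 150, 151, 151, 150, 150, 150, 151, 150, 151, 151, 150, 151, 99, 35, 24, 23, 24, 24, 35, 39, 88, 119, 126, 125, 126, 125, 125, 125, 125, 125, 127, 127, 144, 151, 150, 151, 151, 150, 150, 150]
15 [151, 151, 151, 150, 151, 150, 151, 145, 142, 89, 106, 126, 126, 127, 126, 127, 126, 127, 126, 126, 81, 38, 25, 17, 22, 24, 43, 127, 151, 150, 151, 151, 151, 151, 150, 150, 151, 151, 151, 151, 151, 151, 151, 150, 151, 150, 150, 151, 151, 151, 150, 150, 101, 37, 25, 26, 23, 26, 35, 38, 88, 119, 126, 126, 126, 126, 126, 126, 126, 126, 139, 148, 150, 151, 151, 150, 151, 151, 151, 150]
40 [151, 151, 151, 151, 151, 151, 151, 151, 151, 131, 109, 121, 129, 129, 128, 129, 129, 129, 129, 129, 90, 47, 29, 18, 17, 17, 17, 125, 151, 150, 151, 151, 151, 151, 150, 150, 150, 150, 150, 149, 150, 150, 149, 150, 151, 151, 150, 151, 151, 151, 151, 151, 93, 25, 24, 20, 17, 25, 36, 55, 111, 128, 128, 128, 127, 128, 128, 128, 128, 126, 124, 130, 145, 150, 151, 151, 151, 151, 151, 151]
```

View pics/w11.png

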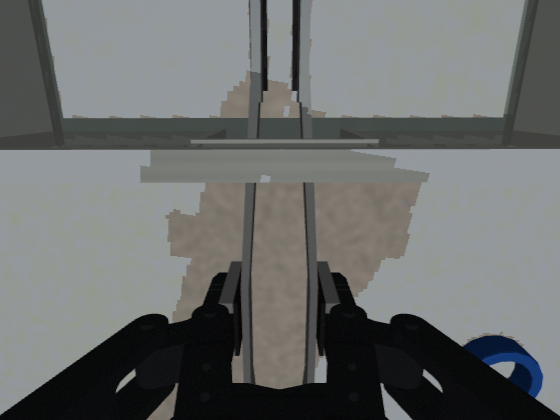

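View pics/d11z.png

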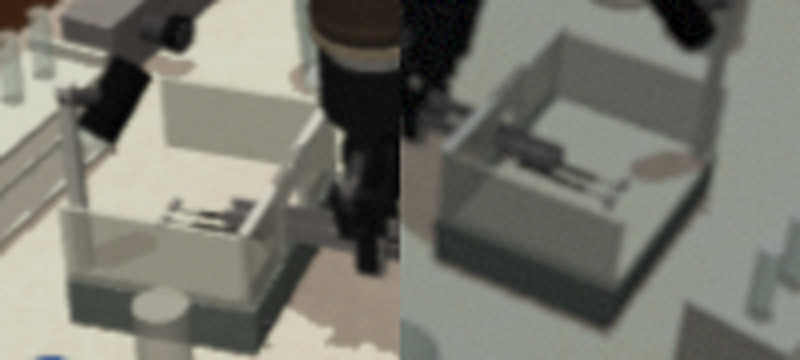

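```bash
python3 - <<'E'
from m2 import *
run([(3,266.1,292.4,255.1,305.9),(15,266.3,292.4,255.2,305.2),(40,266.5,292.3,255.5,305.3)],.0148)
E
```

```text
[0.5615 0.1104 0.0336] 9.04 [ 0.2 -0.3 -1. ] 0.0293
3 line ctr y -8.207731369159527 6.814614940181568 gap 15.022346309341096 mid -0.6965582144889795 z -110.1647756338655 | arm -7.803461201993906 7.113740461845603 gap 14.917201663839508 mid -0.3448603700741515 z -105.46544759077007
15 line ctr y -8.181706898770129 6.855890742765698 gap 15.037597641535827 mid -0.662908078002215 z -106.51075038952736 | arm -7.84108205729434 6.978733882472027 gap 14.819815939766368 mid -0.4311740874111565 z -102.33769527201002
40 line ctr y -8.202412585025906 6.909099974872346 gap 15.111512559898252 mid -0.6466563050767802 z -98.67402959229746 | arm -7.894055362479741 7.160233593067496 gap 15.054288955547237 mid -0.36691088470612243 z -95.62959156415597
```

Request:
carry_out(
  deltas=[
    {"claw": 0.34, "tx": 0, "ty": -0.03, "tz": 0, "turn": 0},
    {"claw": 0.34, "tx": 0, "ty": 0, "tz": 0, "turn": 0},
    {"claw": 0.34, "tx": 0, "ty": 0, "tz": 0, "turn": 0},
    {"claw": 0.34, "tx": 0, "ty": 0, "tz": 0, "turn": 0},
    {"claw": 0.34, "tx": 0, "ty": 0, "tz": 0, "turn": 0},
  ],
)

```text
time_s: 12.9
ee_pos: [0.5614, 0.1106, 0.0335]
ee_rot: [-2.329, 1.571, 0.97]
contact_force: [-0.1, -0.2, -1.8]
grip_width: 0.029
```

```bash
python3 - <<'E'
from h import *
s,p,R=st(); print(s['time_s'],p,s['contact_force'],s['grip_width'],abs(s['qvel']).max())
print(order.sign_off())
E
```

```text
12.9 [0.56142431 0.11062904 0.03351238] [-0.10381937 -0.24946851 -1.82208167] 0.028963028805004166 0.001745582432394757
the job is handed in; nothing more can be done
None
```

I picked the tweezers up from the rest nearest the base and passed the tips through the slot. I then squeezed them to the line spacing, lowered them over the lines and handed the job in at 12.9 s, still holding them there.

**Last checks:**
- **Tip gap:** about 14.9 mm against a line spacing of about 15.0 mm, both measured in the wrist picture.
- **Sideways position:** about 0.3 mm off the lines' middle when last measured. I corrected that with a 0.3 mm nudge and took no new picture after it.
- **Along the lines:** the tips stand close to the middle of the lines' length. The tip points lie just outside the wrist picture, so I extended this from the visible part of the arms.
- **Height:** the undersides are about 5 mm above the plate by wrist depth.
- **Steadiness:** the arm was still, the outside force was under 2 N, so no sign of the tips touching, and the grip was steady at 29 mm.

**What disagreed:**
- **Early position of the lines:** the networks' early line and station positions differed from the wrist measurement by about 6–7 mm sideways. I relied on the wrist camera, measuring tips and lines in the same picture. The last scene-camera look put both tips within about 3 mm of the lines.
- **Force during the grasp:** there was a passing upward force of about 10 N while the fingers closed at the rest. It went away on lifting.

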